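Reset the pipe positioner and cap the pipe

ROBOT

A 6-joint arm with a two-finger parallel gripper is mounted at the origin on the work surface. World frame = base frame: x ahead of the robot, y to its left, z up, the work surface at z = 0. Lengths are in m, angles in rad, forces in N, time in s.
With the tool pointing down it reaches from about 0.375 to 0.9 m from the base axis. Payload 3.1 kg.
Tool frame: the origin (TCP) lies midway between the tips of the shut fingers; the grasp point (between the pads) lies 19 mm behind it (grip_depth is the distance from the TCP to the grasp point, in m); y points along the fingers, z is the direction in which the jaws open and shut, and the axes are right-handed (so a half turn about y gives the same grasp; the last joint's range is limited). The gripper opens to 85 mm and grips with 20 to 120 N. Pads are 22 mm wide; open, the fingers measure 114 mm over their backs; the gripper's body (76 mm by 85 mm) begins 54 mm behind the grasp point. The pads swing forward as they close: fully open they stand 13 mm farther back than shut.
Start: joints at [0.929, 0.527, 1.433, -0, 1.181, -0.178], TCP at [0.279, 0.559, 0.202] pointing down, gripper open.
Joint ranges: [-3.08, 3.08], [-0.75, 2.2], [0.22, 2.44], [-1.43, 4.57], [0, 2.65], [-2.85, 2.85]. Speed limits (rad/s): [2.79, 2.79, 3.14, 3.14, 3.14, 3.14].

INTERFACE

Orientations are given as a unit quaternion [x, y, z, w].
In Python, from station import sense, snapshot, camera_model, sign_off, grip_depth gives the robot as it stands.
- The arm moves only by the tool play_rows, never from a script. Its argument "deltas" is a list of rows, each a list of 6 numbers: the shift along the tool's x, y, z in m, then the turn, a rotation vector about the tool's x, y, z in rad. A call has 1 to 12 rows; each row is the pose to reach, as a shift and turn from the pose commanded when the call began, along the tool's axes at that moment; what a row does not reach only later rows make up. A row lasts 1/10 s, in which the tool goes at most 50 mm and 8.59 degrees, less where a joint would pass 70% of its speed; a pose out of reach is approached as far as the arm can. A call with a gripper value outside its range is refused whole. "gripper" is the finger opening in m, from 0 to 0.0854, set as the call begins (left out, the last holds). The fingers move at their own pace and stop on an object; "force" is the grip in N (left out, the last holds). Time passes only in rows, so rows that repeat a pose let the fingers close. It gives the time, the measured TCP pose, the force and the opening at its end, in the units of the state.
- sense(): the state, without advancing time (a new reading comes with each control period).
- snapshot(name): name is "scene" or "top" or "wrist"; returns the picture (384x512x3 uint8, red, green, blue); there is no depth.
- camera_model(name): a dict with "fx", "fy", "cx", "cy" (pixels), "camera_from_world" (4x4, takes a point from world to camera coordinates). Camera axes: x right, y up, looking along -z (the intrinsics and any distortion apply to the point x, -y, -z); pixel columns grow to the right and rows downward; lengths in m; the calibration is good to about 2 mm. A picture is of the moment at which its call begins: read the wrist's pose just before it. camera_model takes no time and is no camera call; for the wrist camera it gives the pose at the moment of the call.
- sign_off(): hands the job in, once; it reports no verdict.
The state is a dict: "t": time; "q": joint angles; "qd": joint speeds; "tau": joint torques, N m; "tcp_pos": TCP position; "tool_rot": TCP orientation; "force": force on the tool from outside, world axes, zero at the start; "ft_torque": the same for the moment, N m; "finger_gap": opening from 0.0 (shut) to 1.0 (fully open).
Only numpy, scipy, OpenCV 4.12 (cv2) and the standard library are available. Lean on these libraries where they do the work, as an engineer would, in place of code of your own. Each camera call takes 0.05 s, during which the arm holds its last target.

TASK

Lift the pawl by its red tab clear of the toothed wheel and hold it up until the spring has turned the faceplate all the way back against its red stop, then let the pawl drop back between the teeth. After that, set the purge cap on the open pipe end so that it sits fully down on the rim and level, lowering it rather than dropping it, and let go. Leave the other things on the bench where they are.

Things in the scene. Friction and masses are not known exactly. Their poses are not given: they have to be found in the camera images.
- positioner: Blue bench positioner, fixed: round base of 210 mm diameter with a tail 70 mm wide reaching 250 mm out along its +y. Origin on the bench under the vertical turning axis; z up. The tail carries the pawl between two blue cheeks (54 mm over all, tops 110 mm up, 215 mm out). At +x, 120 mm out, stands the red stop, 106 mm high.
- faceplate (a joint): Angle of the turning part in rad: 0 = home, its yellow dog against the red stop; grows anticlockwise seen from above; starts at about 0.6 to 2.3. A spring (0.35 to 0.55 N m) always drives it towards 0; with the pawl clear it gets there, damped, within 3 s. If the pawl falls early it catches in the next gap on the way.
- pawl (a joint): Angle of the pawl in rad: 0 = down, its nose between two teeth, arm level; grows as it is lifted (to 0.9 at most). The nose reaches 12 mm below the tooth tops, 121 mm from the pivot; it is clear of the teeth above 0.12, safely at 0.2 to 0.35. Weight alone (0.3 kg) brings it back down; there is no spring.
- faceplate_dog (a point): The yellow dog on the turning part, at its end 108 mm from the axis, 99 mm up. The turning part is, from below: toothed wheel (204 mm diameter, 18 steel teeth, tops 85 mm up), aluminium faceplate (160 mm diameter, top 97 mm up), three dark jaws (to 73 mm from the axis, tops 119 mm up) around the upright pipe on the axis.
- pawl_tab (a point): Grip point in the pawl's upright red tab: 80 mm from the pivot towards the turning axis (135 mm from it), 139 mm above the bench with the pawl down, 13 mm under the tab's top, 41 mm higher than the pivot pin. Tab 18 mm thick along x (the pin's direction, also the positioner's x), 24 mm along y, standing 48 mm over the yellow arm (22 mm wide, top 104 mm up).
- pipe_rim (a point): Centre of the open top of the steel pipe, on the turning axis, 167 mm above the bench; z up. The pipe is 90 mm outside, wall 5 mm, 70 mm tall, its rim slightly bevelled outside; it turns with the faceplate.
- purge_cap: Loose aluminium cap, 106 mm diameter, 56 mm tall, 0.25 to 0.5 kg, with a red knob on top. Origin at the centre of its underside, z up. Under its 6 mm plate a skirt hangs 12 mm deep, inner diameter 98 mm, which goes over the outside of the pipe with 4 mm to spare all round. It starts standing on its skirt on the bench to the robot's right.
- cap_seat (a point): Centre of the underside of the cap's plate, inside the skirt, 12 mm above the cap's origin; z up. It comes to the centre of the pipe's rim when the cap is seated.
- cap_knob (a point): Point to grip on the cap's knob, 42 mm above the cap's origin on its axis. The knob is round, 32 mm diameter, from 26 to 56 mm above the origin (plate top at 18 mm).
- spare_stub: Bystander: short steel pipe stub, 60 mm diameter, 50 mm tall, standing. Origin under its centre.
- tip_tin: Bystander: blue tin, 64 mm diameter, 55 mm tall. Origin under its centre.
- wire_brush: Bystander: brush with a wooden handle, lying along its x. Origin under its middle.
- chipping_hammer: Bystander: hammer with a green handle, lying along its x. Origin under its middle.
- coupon: Bystander: flat steel bar, 150 x 50 x 10 mm. Origin under its centre.
- rod_carton: Bystander: cardboard carton, 70 x 220 x 35 mm. Origin under its centre.
Mind the look-alikes: they are no part of the job. Several things look just like the purge_cap: the one meant starts farthest to the robot's left.

How it is judged:
By the outcome, as a careful person would: the job done as asked, in the order asked, and still so for the second after the job is handed in, with the robot touching nothing.
It also fails if it takes over 58 s, if anything falls off the work surface, if the arm or the gripper's body presses on something with over 40 N, if the wrist force passes 120 N, or if a joint passes its speed limit or range.

## Working session

There is one attempt and no reset: what is moved stays moved. The work goes in short steps, Python scripts to look and compute and a tool call to move; the robot and the scene stay as the last step left them, time stands still between calls to the robot, and variables do not carry over. Pictures are saved under pics/ and viewed, and the job is handed in when it is done.

Besides the shell and the picture viewer there is one more tool, called after "Emit:" as a command line: name --pt "numbers of a row" for each row, then --argument value for the rest. play_rows: Moves the arm, as the interface text tells. Its arguments: {"type":"object","properties":{"deltas":{"type":"array"},"gripper":{"type":"number"},"force":{"type":"number"}},"required":["deltas"]}

```bash
ls; mkdir -p pics; python3 - <<'E'
from station import *
import cv2,numpy as np
print(sense()); print(grip_depth)
for n in("scene","top"):
    im=snapshot(n); cv2.imwrite(f"pics/{n}0.png",im[:,:,::-1]); m=camera_model(n); print(n,m)
    cv2.imwrite(f"pics/{n}0b.png",cv2.resize(im[:,:,::-1],(800,600),interpolation=cv2.INTER_CUBIC))
E
```

```text
pics
{'t': 0.0, 'q': array([ 9.29483712e-01,  5.28455937e-01,  1.43390069e+00, -5.24741192e-08,
        1.18135025e+00, -1.78508547e-01]), 'qd': array([-4.68103450e-05, -1.21770977e-03, -1.08781783e-03, -3.68883913e-04,
        1.15315857e-03, -8.22947579e-04]), 'tau': array([ 2.93020094e-06, -4.42345440e+01, -1.78030372e+01, -9.88864304e-05,
        8.33876693e-03,  2.24942318e-05]), 'tcp_pos': array([0.2785526 , 0.55864362, 0.20114045]), 'tool_rot': array([ 0.68894461, -0.16246736,  0.1618716 , -0.68757347]), 'force': array([ 0.34358141, -0.56185401, -0.80083108]), 'ft_torque': array([ 0.00177881, -0.06470703,  0.00234887]), 'finger_gap': 0.9992191560752903}
0.0187
scene {'fx': 437.74882652553254, 'fy': 437.74882652553254, 'cx': 257.9960979202404, 'cy': 193.54197657330675, 'camera_from_world': array([[-0.06747466,  0.9976941 ,  0.00732541,  0.02401082],
       [-0.62759518, -0.04815   ,  0.77704947,  0.2793687 ],
       [ 0.77561038,  0.04783375,  0.62939691, -1.94242628],
       [ 0.        ,  0.        ,  0.        ,  1.        ]])}
top {'fx': 460.42247182995254, 'fy': 460.42247182995254, 'cx': 261.08354560351614, 'cy': 192.0071576969663, 'camera_from_world': array([[-0.01889519, -0.99981654,  0.00314033,  0.05279744],
       [ 0.99534358, -0.01851354,  0.09459605, -0.58377262],
       [-0.09452056,  0.00491312,  0.99551079, -1.47552931],
       [ 0.        ,  0.        ,  0.        ,  1.        ]])}
```

View pics/scene0b.png

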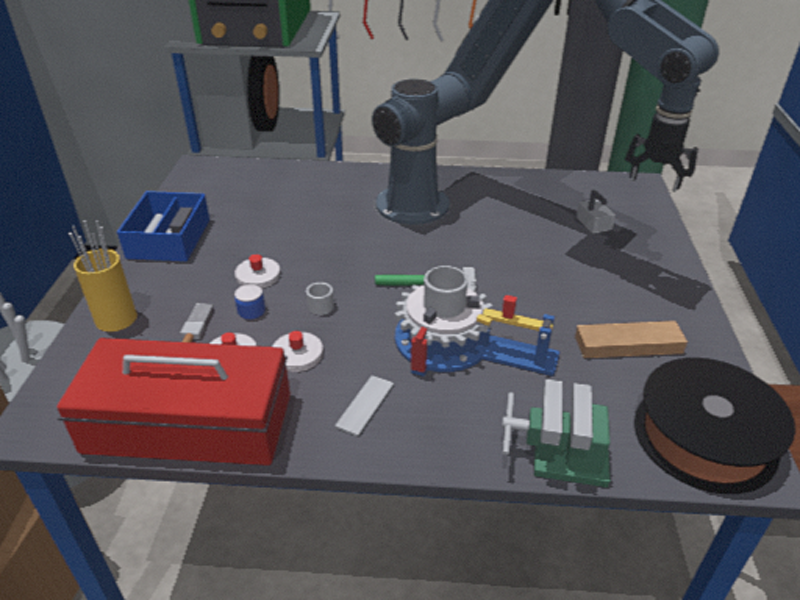

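View pics/top0b.png

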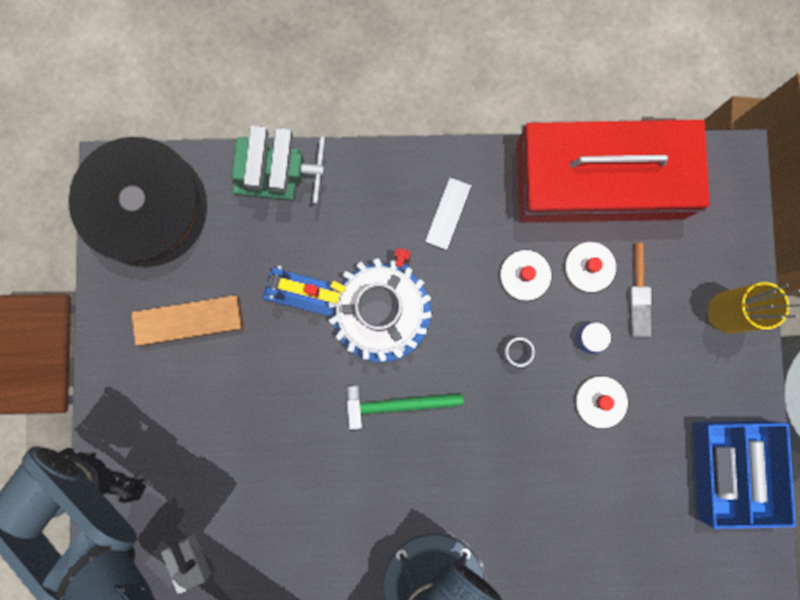

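Top view (800x600): positioner axis near (378,307), pawl tab (312,290), red stop (402,258). There are three look-alike caps, with knobs at (528,273), (594,265) and (605,403). Robot's left is image left here, so the first is the one meant. Next, close crops.

```bash
python3 - <<'E'
import cv2,numpy as np
def crop(n,x0,y0,w,h,s,o):
    im=cv2.imread(n)[y0:y0+h,x0:x0+w]
    im=cv2.resize(im,None,fx=s,fy=s,interpolation=cv2.INTER_CUBIC)
    for i in range(0,w,10): cv2.putText(im,str(x0+i),(i*s,8),0,.3,(0,255,255),1); cv2.line(im,(i*s,10),(i*s,14),(0,255,255),1)
    for i in range(0,h,10): cv2.putText(im,str(y0+i),(0,i*s+4),0,.3,(0,255,255),1)
    cv2.imwrite(o,im)
crop("pics/top0.png",160,150,130,95,6,"pics/c_top_pos.png")
crop("pics/scene0.png",240,160,130,90,6,"pics/c_sc_pos.png")
crop("pics/top0.png",310,145,100,70,6,"pics/c_top_cap.png")
crop("pics/scene0.png",130,155,100,90,6,"pics/c_sc_cap.png")
E
```

```text
(no output)
```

View pics/c_top_pos.png

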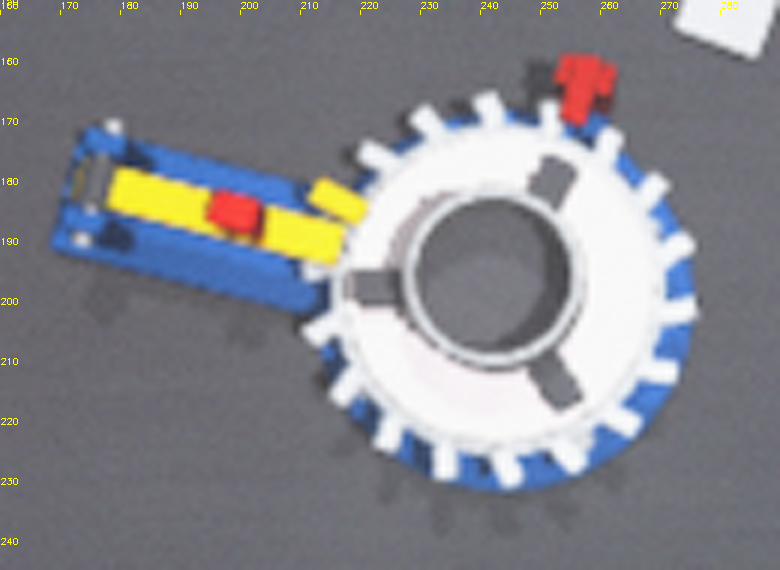

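View pics/c_sc_pos.png

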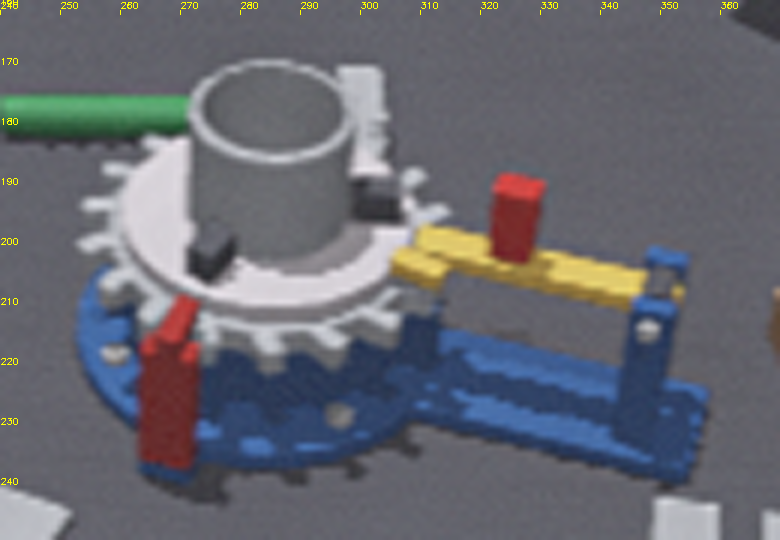

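View pics/c_top_cap.png

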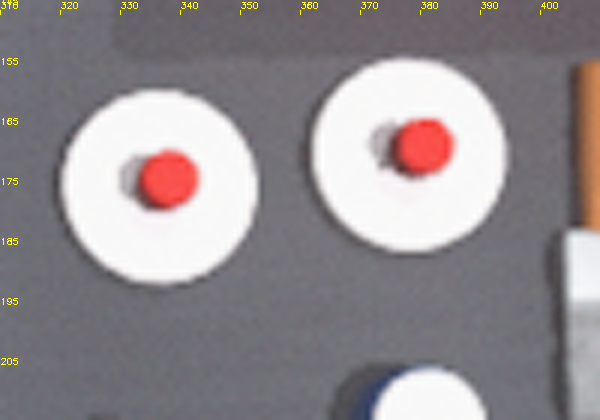

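View pics/c_sc_cap.png

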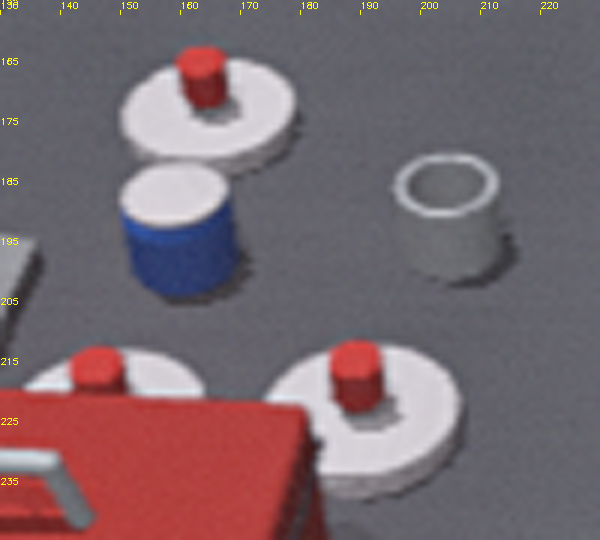

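```bash
cat > h.py <<'E'
import numpy as np
from station import *
def ray(cam,px):
    m=cam if isinstance(cam,dict) else camera_model(cam)
    T=np.array(m["camera_from_world"]); R=T[:3,:3]; c=-R.T@T[:3,3]
    d=np.array([(px[0]-m["cx"])/m["fx"],-(px[1]-m["cy"])/m["fy"],-1.]); d=R.T@d
    return c,d/np.linalg.norm(d)
def tri(*rs):
    A=np.zeros((3,3));b=np.zeros(3)
    for c,d in rs:
        P=np.eye(3)-np.outer(d,d);A+=P;b+=P@c
    x=np.linalg.solve(A,b); return x,[np.linalg.norm((np.eye(3)-np.outer(d,d))@(x-c)) for c,d in rs]
def atz(r,z): c,d=r; return c+d*(z-c[2])/d[2]
def proj(cam,p):
    m=cam if isinstance(cam,dict) else camera_model(cam)
    v=np.array(m["camera_from_world"])@np.r_[p,1]; return np.array([m["cx"]+m["fx"]*v[0]/-v[2], m["cy"]+m["fy"]*v[1]/v[2]])
E
python3 - <<'E'
from h import *
for n,a,b,z in [("tab",(198.7,184.7),(326.2,190.9),.152),("rim",(241.9,195.8),(284.9,178.1),.167),("knob",(337.6,174.6),(189.1,213.2),.056)]:
    r1,r2=ray("top",a),ray("scene",b)
    print(n,tri(r1,r2),atz(r1,z),atz(r2,z))
# plate centre
print(camera_model("top").keys())
E
```

```text
tab (array([0.59867759, 0.22957762, 0.14888749]), [np.float64(0.00022645454275948982), np.float64(0.00022645454275952234)]) [0.59831419 0.22894162 0.152     ] [0.60258891 0.22927145 0.152     ]
rim (array([0.56150772, 0.09925033, 0.16364852]), [np.float64(0.00035051866065442556), np.float64(0.0003505186606543956)]) [0.56121153 0.09947696 0.167     ] [0.56599661 0.09883416 0.167     ]
knob (array([ 0.63357505, -0.20568418,  0.05698092]), [np.float64(0.0007406851077204561), np.float64(0.0007406851077203517)]) [ 0.6336082  -0.20510654  0.056     ] [ 0.63241581 -0.20674836  0.056     ]
dict_keys(['fx', 'fy', 'cx', 'cy', 'camera_from_world'])
```

```bash
cat >> h.py <<'E'
from scipy.spatial.transform import Rotation as Rn
def down(yawz): # tool z at heading yawz (rad), y down
    z=np.array([np.cos(yawz),np.sin(yawz),0]);y=np.array([0,0,-1.]);return Rn.from_matrix(np.c_[np.cross(y,z),y,z])
def delta(p,R,base=None):
    s=sense(); R0=Rn.from_quat(s["tool_rot"]) if base is None else base[1]; p0=s["tcp_pos"] if base is None else base[0]
    return np.round(np.r_[R0.inv().apply(np.array(p)-p0),(R0.inv()*R).as_rotvec()],4)
E
python3 - <<'E'
from h import *
s=sense();R=Rn.from_quat(s["tool_rot"]);print(R.as_matrix().round(3))
a=np.arctan2(.2296-.0993,.5987-.5615)-np.pi/2; print(np.degrees(a))
for k in(0,np.pi): print(delta([.599,.2295,.235],down(a+k)))
m=camera_model("wrist"); T=m["camera_from_world"]; print("cam pos in tool",R.inv().apply(-T[:3,:3].T@T[:3,3]-s["tcp_pos"]), (R.inv().as_matrix()@T[:3,:3].T).round(3),m["fx"])
E
```

```text
[[ 0.895 -0.001  0.446]
 [-0.446 -0.002  0.895]
 [-0.    -1.    -0.002]]
-15.933779929563894
[ 4.3360e-01 -3.3600e-02 -1.5150e-01  1.8000e-03  1.3861e+00  1.1000e-03]
[ 4.3360e-01 -3.3600e-02 -1.5150e-01  1.1000e-03 -1.7555e+00 -1.9000e-03]
cam pos in tool [-7.80823847e-02 -1.70695012e-01 -1.04834361e-04] [[ 0.    -0.952 -0.306]
 [ 0.     0.306 -0.952]
 [ 1.     0.     0.   ]] 343.9718530519539
```

Emit:
play_rows --pt "0.036 -0.0028 -0.0126 0 0.1155 0" --pt "0.072 -0.0056 -0.0252 0 0.231 0" --pt "0.108 -0.0084 -0.0378 0 0.3465 0" --pt "0.144 -0.0112 -0.0504 0 0.462 0" --pt "0.18 -0.014 -0.063 0 0.5775 0" --pt "0.216 -0.0168 -0.0756 0 0.693 0" --pt "0.252 -0.0196 -0.0882 0 0.8085 0" --pt "0.288 -0.0224 -0.1008 0 0.924 0" --pt "0.324 -0.0252 -0.1134 0 1.0395 0" --pt "0.36 -0.028 -0.126 0 1.155 0" --pt "0.396 -0.0308 -0.1386 0 1.2705 0" --pt "0.4336 -0.0336 -0.1515 0.0018 1.3861 0.0011" --gripper 0.045

```text
t: 1.3
tcp_pos: [0.5998, 0.2289, 0.2353]
tool_rot: [-0.424, 0.566, -0.565, 0.425]
force: [-0.6, 0.6, -0.2]
finger_gap: 0.526
```

Emit:
play_rows --pt "0 0 0 0 0 0" --pt "0 0 0 0 0 0" --pt "0 0 0 0 0 0"

```text
t: 1.6
tcp_pos: [0.5981, 0.2306, 0.2351]
tool_rot: [-0.426, 0.565, -0.564, 0.426]
force: [0.7, -0.8, 0.2]
finger_gap: 0.524
```

```bash
cat >> h.py <<'E'
import cv2
def crop(n,x0,y0,w,h,s,o):
    im=cv2.imread(n)[y0:y0+h,x0:x0+w]
    im=cv2.resize(im,None,fx=s,fy=s,interpolation=cv2.INTER_CUBIC)
    for i in range(0,w,20): cv2.putText(im,str(x0+i),(i*s,8),0,.3,(0,255,255),1); cv2.line(im,(i*s,10),(i*s,14),(0,255,255),1)
    for i in range(0,h,20): cv2.putText(im,str(y0+i),(0,i*s+4),0,.3,(0,255,255),1)
    cv2.imwrite(o,im)
def shot(n,o):
    import pickle
    s=sense();m=camera_model(n);im=snapshot(n);cv2.imwrite(f"pics/{o}.png",im[:,:,::-1]);pickle.dump((s,m),open(f"pics/{o}.pkl","wb"));return s,m
def load(o):
    import pickle; return pickle.load(open(f"pics/{o}.pkl","rb"))
E
python3 - <<'E'
from h import *
s,m=shot("wrist","w1");print(s["t"],s["tcp_pos"],s["q"].round(3),s["finger_gap"],s["force"],s["ft_torque"])
print(proj(m,[.599,.2295,.152]),proj(m,[.5615,.0993,.167]))
E
```

```text
1.6 [0.59812593 0.23063688 0.23509995] [0.193 0.517 1.352 0.002 1.273 0.47 ] 0.5235340142854217 [ 0.68298103 -0.81550415  0.18697879] [ 0.02140574 -0.04609453  0.05243419]
[256.02603201 189.71979466] [255.36909182 346.85836218]
```

View pics/w1.png

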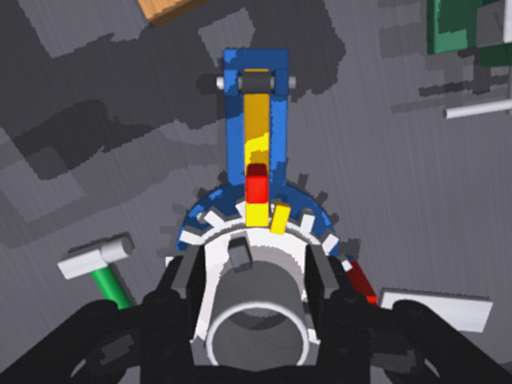

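```bash
python3 - <<'E'
from h import *
crop("pics/w1.png",200,150,120,90,6,"pics/w1c.png")
E
```

```text
(no output)
```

View pics/w1c.png

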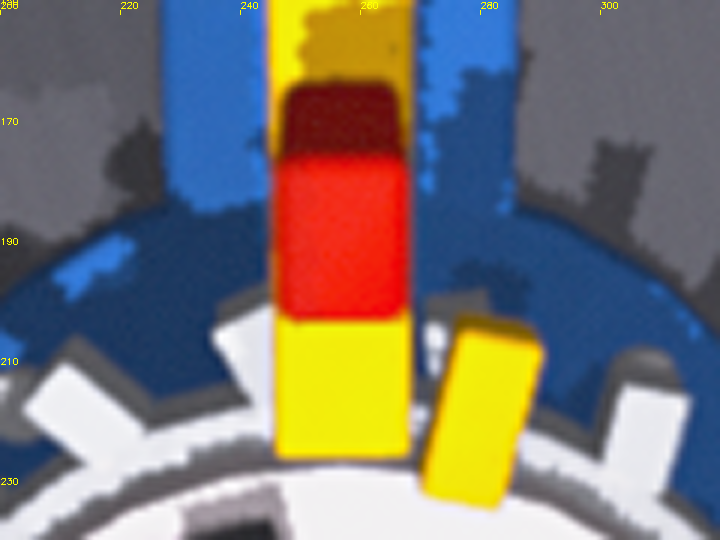

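```bash
python3 - <<'E'
from h import *
a=np.radians(-15.93)
s,m=load("w1"); print(atz(ray(m,(256.5,189)),.152))
print(delta([.5985,.2298,.121],down(a)))
E
```

```text
[0.59951096 0.22996022 0.152     ]
[ 0.0012  0.1143  0.0009  0.001   0.0016 -0.0015]
```

Emit:
play_rows --pt "0.001 0.025 0.001 0 0 0" --pt "0.001 0.05 0.001 0 0 0" --pt "0.001 0.075 0.001 0 0 0" --pt "0.001 0.095 0.001 0 0 0" --pt "0.001 0.108 0.001 0 0 0" --pt "0.001 0.114 0.001 0 0.0015 0" --pt "0.001 0.114 0.001 0 0.0015 0" --pt "0.001 0.114 0.001 0 0.0015 0"

```text
t: 2.45
tcp_pos: [0.6008, 0.2295, 0.1227]
tool_rot: [0.424, -0.565, 0.565, -0.427]
force: [1.0, 0.9, 0.1]
finger_gap: 0.531
```

Emit:
play_rows --pt "0 0 0 0 0 0" --pt "0 0 0 0 0 0" --pt "0 0 0 0 0 0" --pt "0 0 0 0 0 0" --pt "0 0 0 0 0 0" --pt "0 0 0 0 0 0" --gripper 0.01 --force 25

```text
t: 3.05
tcp_pos: [0.6004, 0.2294, 0.1231]
tool_rot: [-0.424, 0.565, -0.565, 0.427]
force: [-1.2, 0.0, 6.2]
finger_gap: 0.117
```

```bash
python3 - <<'E'
from h import *
s=sense();print(s["t"],s["tcp_pos"],s["finger_gap"]*85.4,s["force"])
R=Rn.from_quat(s["tool_rot"]);p=s["tcp_pos"]
a=np.radians(-15.93); X=np.array([np.cos(a),np.sin(a),0]);Y=np.array([-np.sin(a),np.cos(a),0])
C=np.array([.5615,.0993,0]); 
piv=C+Y*.215+np.array([0,0,.098]); 
print("grasp rel",(p-C)@X,(p-C)@Y)
for th in np.arange(.05,.36,.05):
    for sg in (1,-1):
        Q=Rn.from_rotvec(-X*th); pn=piv+Q.apply(p-piv)
        if sg==1: print(round(th,2),delta(pn,Q*R),pn-p)
E
```

```text
3.05 [0.60041498 0.22935501 0.12313068] 10.025618715365635 [-1.15686949  0.03150928  6.21215273]
grasp rel 0.001725306989986505 0.13574131190057676
0.05 [-0.0014 -0.0039  0.      0.0001 -0.0001 -0.05  ] [0.00037191 0.00130303 0.00392988]
0.1 [-0.0029 -0.0078  0.      0.0002 -0.0002 -0.1   ] [0.00079727 0.00279329 0.00778712]
0.15 [-0.0047 -0.0115  0.      0.0002 -0.0002 -0.15  ] [0.00127501 0.00446708 0.01156208]
0.2 [-0.0066 -0.0152  0.      0.0003 -0.0003 -0.2   ] [0.00180393 0.00632019 0.01524533]
0.25 [-0.0087 -0.0188  0.      0.0004 -0.0004 -0.25  ] [0.00238272 0.00834801 0.01882766]
0.3 [-0.011  -0.0223  0.      0.0005 -0.0005 -0.3   ] [0.00300992 0.01054545 0.02230012]
0.35 [-0.0135 -0.0256  0.      0.0006 -0.0006 -0.35  ] [0.00368397 0.01290704 0.02565403]
```

The fingers closed to 10 mm on a tab that should be 18 mm thick. I'll look before lifting.

```bash
python3 - <<'E'
from h import *
shot("wrist","w2");shot("scene","s2")
crop("pics/s2.png",260,90,130,130,5,"pics/s2c.png")
print(sense()["force"])
E
```

```text
[-2.03347816  1.42361729  5.66323498]
```

View pics/w2.png

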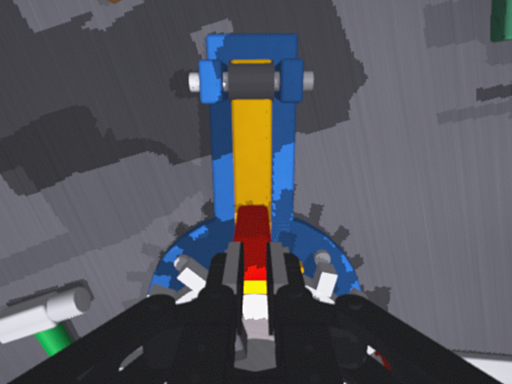

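View pics/s2c.png

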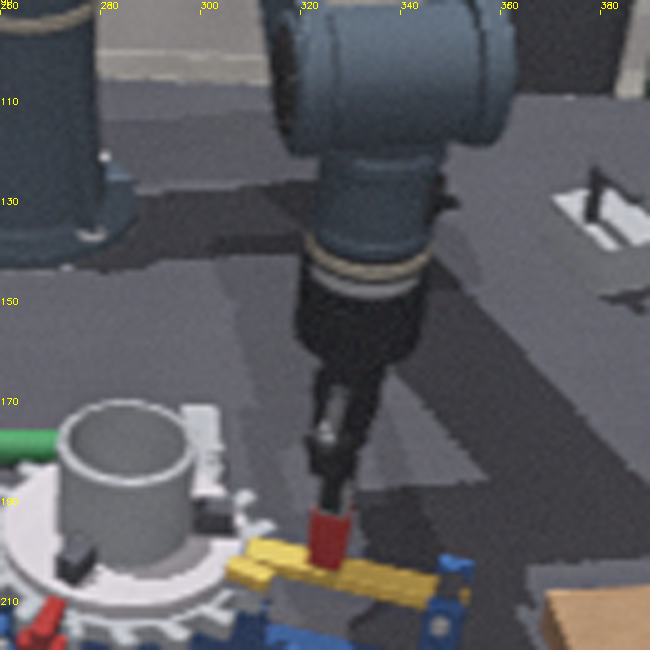

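```bash
python3 - <<'E'
from h import *
s,m=load("s2"); p=s["tcp_pos"];print(p,s["finger_gap"])
print("scene tcp",proj(m,p),"grasp",proj(m,p+[0,0,.019]),"tabtop",proj(m,[.599,.2298,.150]))
sw,mw=load("w2"); print("wrist tcp",proj(mw,p),"grasp",proj(mw,p+[0,0,.019]),"tabtop",proj(mw,[.599,.2298,.150]))
crop("pics/s2.png",310,170,40,45,14,"pics/s2d.png")
crop("pics/w2.png",200,190,120,110,6,"pics/w2d.png")
E
```

```text
[0.60042158 0.22935465 0.1231305 ] 0.11714724621632978
scene tcp [325.23052151 197.58373758] grasp [325.85898127 192.92302602] tabtop [326.24113066 190.69312817]
wrist tcp [254.16146745 233.66909511] grasp [254.13901844 249.86503533] tabtop [250.94407464 257.5745388 ]
```

View pics/s2d.png

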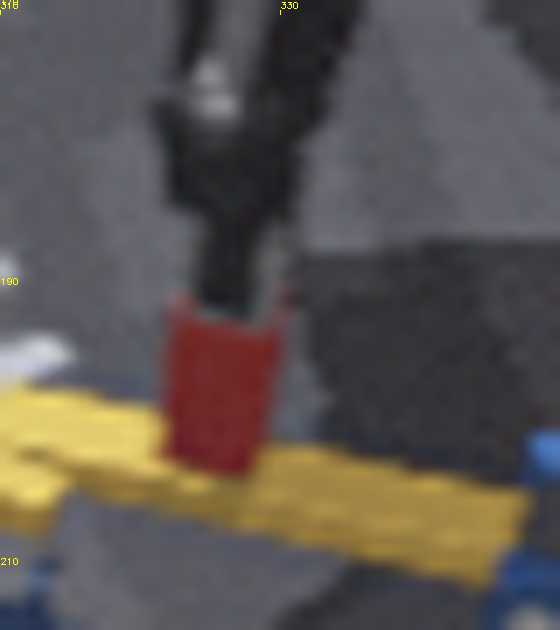

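View pics/w2d.png

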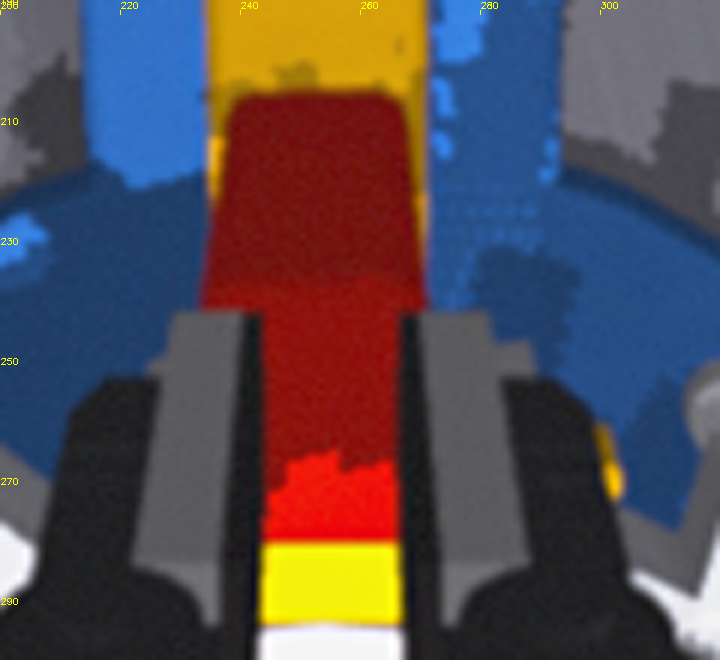

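```bash
python3 - <<'E'
from h import *
from scipy.optimize import least_squares
for nm,L,Rr in (("w2",(243.3,241.8),(266.6,241.8)),):
    s,m=load(nm); R=Rn.from_quat(s["tool_rot"]);p=s["tcp_pos"]
    for d in (0,.01,.02,.025,.03):
        for x in(-.011,):
            print(d,[proj(m,p+R.apply([x,-d,z])).round(1) for z in(-.005,.005)])
    print("tab top outer edge z=.152,.150",[proj(m,np.array([.599,.2298,h])+.012*np.array([.274,.962,0])).round(1) for h in(.152,.149)])
E
python3 - <<'E'
import sys; sys.path.insert(0,'.')
import cv2
im=cv2.imread('pics/w1.png')[200:384,100:400]
cv2.imwrite('pics/w1f.png',cv2.resize(im,None,fx=2.6,fy=2.6))
E
```

```text
0 [array([244.7, 214.8]), array([263.5, 214.8])]
0.01 [array([244.2, 222. ]), array([264., 222.])]
0.02 [array([243.6, 230.2]), array([264.5, 230.2])]
0.025 [array([243.2, 234.6]), array([264.8, 234.6])]
0.03 [array([242.9, 239.3]), array([265.1, 239.3])]
tab top outer edge z=.152,.150 [array([250.7, 235.9]), array([250.8, 233.2])]
```

View pics/w1f.png

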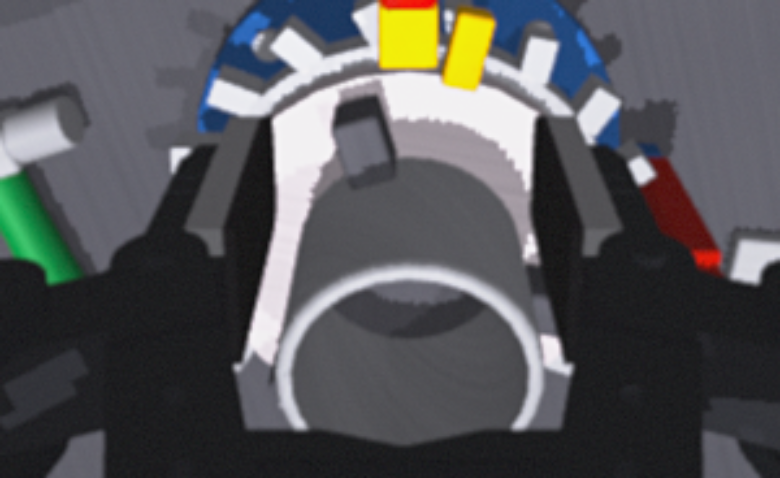

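The fingertips sit on top of the tab. Scene view, wrist view and contact agree that the real tips are about 28–30 mm behind the reported TCP. I'll use that offset: back up, open, and go deeper in steps while watching the force.

Emit:
play_rows --pt "0 -0.01 0 0 0 0" --pt "0 -0.02 0 0 0 0" --pt "0 -0.02 0 0 0 0" --pt "0 -0.02 0 0 0 0" --pt "0 -0.02 0 0 0 0" --gripper 0.045

```text
t: 3.65
tcp_pos: [0.5999, 0.2289, 0.1415]
tool_rot: [-0.425, 0.565, -0.565, 0.426]
force: [-0.6, -0.5, -0.0]
finger_gap: 0.525
```

Emit:
play_rows --pt "0 0.015 0 0 0 0" --pt "0 0.028 0 0 0 0" --pt "0 0.036 0 0 0 0" --pt "0 0.04 0 0 0 0"

```text
t: 4.05
tcp_pos: [0.5992, 0.2289, 0.1]
tool_rot: [-0.426, 0.565, -0.564, 0.425]
force: [0.4, -0.3, -0.5]
finger_gap: 0.522
```

```bash
python3 - <<'E'
from h import *
s,m=shot("scene","s3");print(s["tcp_pos"],s["force"],s["finger_gap"])
crop("pics/s3.png",290,160,70,60,10,"pics/s3c.png")
E
```

```text
[0.59923079 0.22886745 0.10003635] [ 0.36094766 -0.2823629  -0.50826378] 0.5218513232988843
```

View pics/s3c.png

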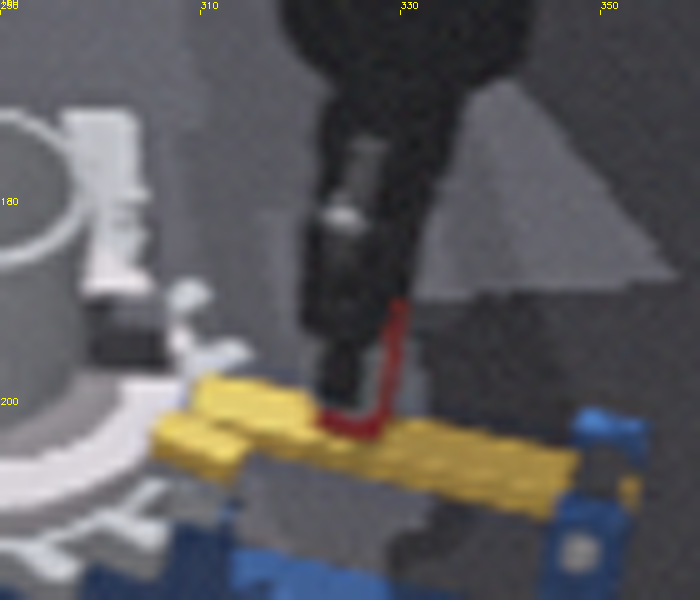

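Emit:
play_rows --pt "-0.002 0.004 0 0 0 0" --pt "-0.002 0.006 0 0 0 0" --pt "-0.002 0.006 0 0 0 0"

```text
t: 4.4
tcp_pos: [0.6008, 0.2311, 0.0957]
tool_rot: [-0.425, 0.565, -0.565, 0.426]
force: [-0.5, -0.5, 0.6]
finger_gap: 0.527
```

Emit:
play_rows --pt "0 0 0 0 0 0" --pt "0 0 0 0 0 0" --pt "0 0 0 0 0 0" --pt "0 0 0 0 0 0" --pt "0 0 0 0 0 0" --gripper 0.008 --force 30

```text
t: 4.9
tcp_pos: [0.5998, 0.2314, 0.0962]
tool_rot: [-0.425, 0.565, -0.564, 0.426]
force: [-3.8, 1.0, 5.6]
finger_gap: 0.204
```

```bash
python3 - <<'E'
from h import *
s=sense();print(s["t"],s["tcp_pos"],s["finger_gap"]*85.4,s["force"])
R=Rn.from_quat(s["tool_rot"]);p=s["tcp_pos"]
a=np.radians(-15.93); X=np.array([np.cos(a),np.sin(a),0]);Y=np.array([-np.sin(a),np.cos(a),0])
C=np.array([.562,.0993,0]); piv=C+Y*.215+np.array([0,0,.098]); 
for th in np.arange(.05,.31,.05):
    Q=Rn.from_rotvec(-X*th); pn=piv+Q.apply(p-piv)
    print(round(th,2),delta(pn,Q*R),pn-p)
E
```

```text
4.9 [0.59976327 0.23135351 0.09620794] 17.39457595017077 [-3.80021123  0.99327378  5.58644828]
0.05 [-0.     -0.0039 -0.      0.0001  0.     -0.05  ] [2.05313704e-06 7.19329651e-06 3.88327369e-03]
0.1 [-0.0002 -0.0078 -0.      0.0001  0.0001 -0.1   ] [5.73722049e-05 2.01007177e-04 7.76132042e-03]
0.15 [-6.00e-04 -1.16e-02 -0.00e+00  2.00e-04  1.00e-04 -1.50e-01] [0.00016582 0.00058096 0.01162445]
0.2 [-0.0012 -0.0155 -0.      0.0002  0.0002 -0.2   ] [0.00032712 0.00114609 0.015463  ]
0.25 [-2.00e-03 -1.93e-02 -0.00e+00  3.00e-04  2.00e-04 -2.50e-01] [0.00054088 0.001895   0.01926738]
0.3 [-0.003  -0.023  -0.      0.0003  0.0003 -0.3   ] [0.00080655 0.00282582 0.02302808]
```

Emit:
play_rows --pt "0 -0.0039 0 0 0 -0.05" --pt "-0.0002 -0.0078 0 0 0 -0.1" --pt "-0.0006 -0.0116 0 0 0 -0.15" --pt "-0.0012 -0.0155 0 0 0 -0.2" --pt "-0.002 -0.0193 0 0 0 -0.25" --pt "-0.0024 -0.0208 0 0 0 -0.27" --pt "-0.0024 -0.0208 0 0 0 -0.27" --pt "-0.0024 -0.0208 0 0 0 -0.27" --pt "-0.0024 -0.0208 0 0 0 -0.27" --pt "-0.0024 -0.0208 0 0 0 -0.27" --pt "-0.0024 -0.0208 0 0 0 -0.27" --pt "-0.0024 -0.0208 0 0 0 -0.27"

```text
t: 6.1
tcp_pos: [0.5998, 0.2324, 0.1159]
tool_rot: [0.498, -0.503, 0.616, -0.345]
force: [-4.7, -0.9, 0.9]
finger_gap: 0.205
```

Emit:
play_rows --pt "0 0 0 0 0 0" --pt "0 0 0 0 0 0" --pt "0 0 0 0 0 0" --pt "0 0 0 0 0 0" --pt "0 0 0 0 0 0" --pt "0 0 0 0 0 0" --pt "0 0 0 0 0 0" --pt "0 0 0 0 0 0" --pt "0 0 0 0 0 0" --pt "0 0 0 0 0 0" --pt "0 0 0 0 0 0" --pt "0 0 0 0 0 0"

```text
t: 7.3
tcp_pos: [0.5998, 0.2324, 0.1159]
tool_rot: [0.498, -0.503, 0.616, -0.345]
force: [-4.5, -0.9, 0.5]
finger_gap: 0.2
```

```bash
python3 - <<'E'
from h import *
s,m=shot("scene","s4");shot("top","t4");print(s["t"],s["tcp_pos"],s["force"],s["finger_gap"])
crop("pics/s4.png",240,150,130,100,6,"pics/s4c.png")
crop("pics/t4.png",160,140,130,100,6,"pics/t4c.png")
E
```

```text
7.3 [0.59981102 0.23237513 0.11585658] [-4.54623041 -0.93510522  0.53838752] 0.2004980962721262
```

View pics/s4c.png

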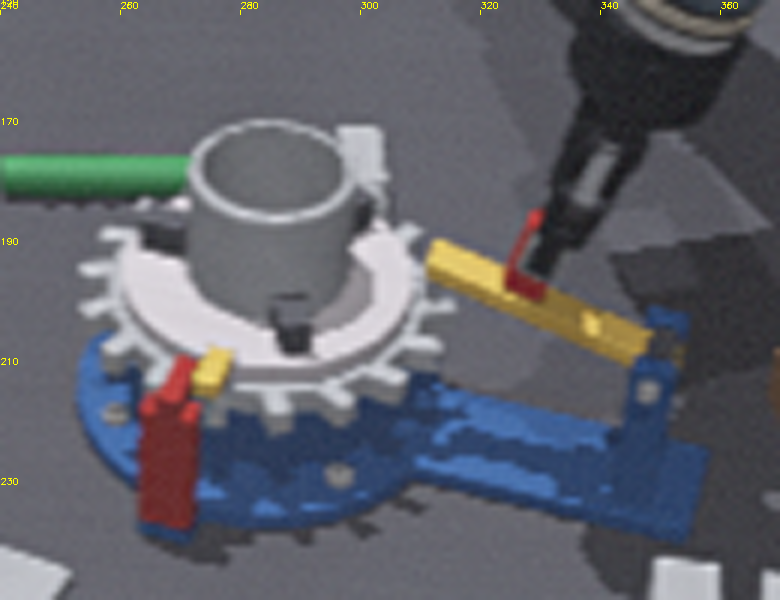

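View pics/t4c.png

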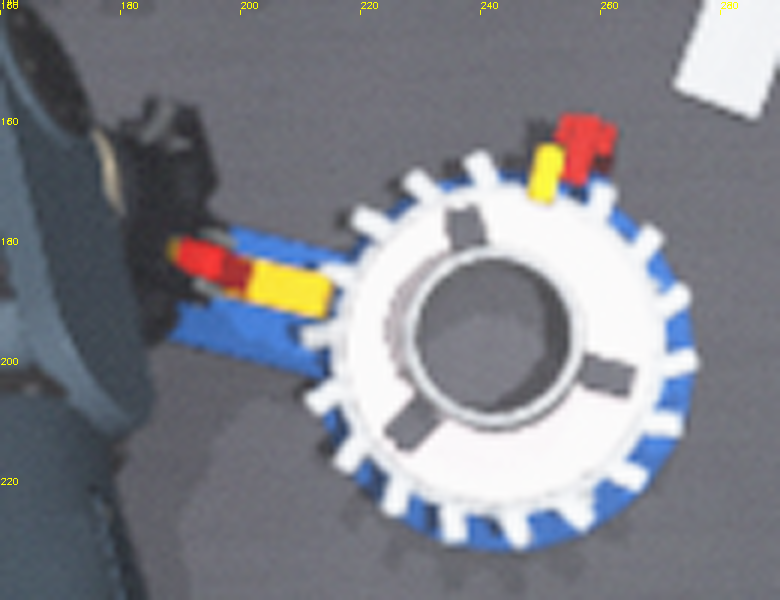

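The pawl is up and the yellow dog (546,172 in the crop) is alongside the red stop. I'll hold longer to be sure it has come to rest.

Emit:
play_rows --pt "0 0 0 0 0 0" --pt "0 0 0 0 0 0" --pt "0 0 0 0 0 0" --pt "0 0 0 0 0 0" --pt "0 0 0 0 0 0" --pt "0 0 0 0 0 0" --pt "0 0 0 0 0 0" --pt "0 0 0 0 0 0" --pt "0 0 0 0 0 0" --pt "0 0 0 0 0 0" --pt "0 0 0 0 0 0" --pt "0 0 0 0 0 0"

```text
t: 8.6
tcp_pos: [0.5998, 0.2324, 0.1158]
tool_rot: [0.498, -0.503, 0.616, -0.345]
force: [-4.3, -1.7, 1.2]
finger_gap: 0.211
```

```bash
python3 - <<'E'
from h import *
s,m=shot("top","t5");print(s["t"],s["force"])
a=cv2.imread("pics/t4.png")[140:240,225:290].astype(int);b=cv2.imread("pics/t5.png")[140:240,225:290].astype(int)
print(abs(a-b).max(axis=2).mean(), (abs(a-b).max(axis=2)>40).sum())
crop("pics/t5.png",225,150,60,45,12,"pics/t5c.png")
E
```

```text
8.6 [-4.2629756  -1.68482214  1.15089696]
2.221076923076923 0
```

View pics/t5c.png

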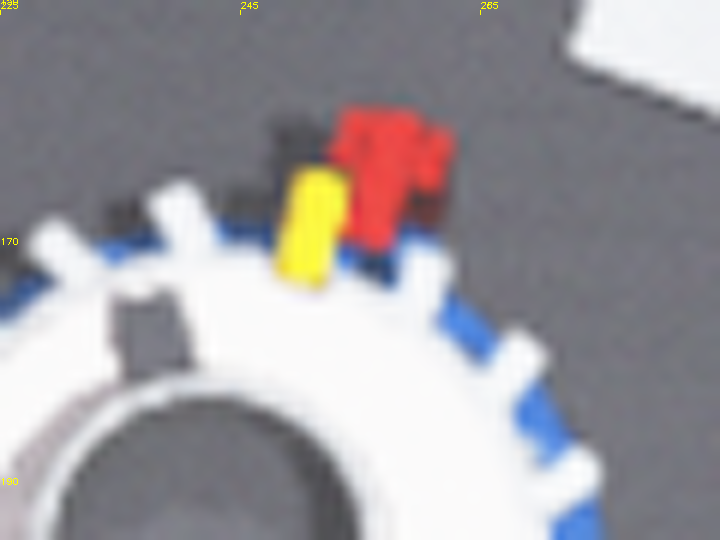

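The faceplate is home against the stop and static. Next I lower the pawl back along the arc and release.

```bash
python3 - <<'E'
from h import *
s=sense();R=Rn.from_quat(s["tool_rot"]);p=s["tcp_pos"]
a=np.radians(-15.93); X=np.array([np.cos(a),np.sin(a),0]);Y=np.array([-np.sin(a),np.cos(a),0])
C=np.array([.562,.0993,0]); piv=C+Y*.215+np.array([0,0,.098]); 
for th in [.05,.1,.15,.2,.25,.26]:
    Q=Rn.from_rotvec(X*th); pn=piv+Q.apply(p-piv); print(th,delta(pn,Q*R))
E
```

```text
0.05 [-0.0003  0.0039  0.     -0.     -0.0001  0.05  ]
0.1 [-0.0007  0.0078  0.     -0.0001 -0.0003  0.1   ]
0.15 [-1.40e-03  1.17e-02  0.00e+00 -1.00e-04 -4.00e-04  1.50e-01]
0.2 [-0.0022  0.0156  0.     -0.0002 -0.0005  0.2   ]
0.25 [-3.30e-03  1.93e-02  0.00e+00 -2.00e-04 -7.00e-04  2.50e-01]
0.26 [-3.50e-03  2.01e-02  0.00e+00 -2.00e-04 -7.00e-04  2.60e-01]
```

Emit:
play_rows --pt "-0.0003 0.0039 0 0 0 0.05" --pt "-0.0007 0.0078 0 0 0 0.1" --pt "-0.0014 0.0117 0 0 0 0.15" --pt "-0.0022 0.0156 0 0 0 0.2" --pt "-0.0033 0.0193 0 0 0 0.25" --pt "-0.0035 0.0201 0 0 0 0.26" --pt "-0.0035 0.0201 0 0 0 0.26"

```text
t: 9.35
tcp_pos: [0.5995, 0.2308, 0.0962]
tool_rot: [0.428, -0.563, 0.566, -0.422]
force: [-5.1, 0.9, 4.6]
finger_gap: 0.207
```

Emit:
play_rows --pt "0 0 0 0 0 0" --pt "0 0 0 0 0 0" --pt "0 0 0 0 0 0" --pt "0 0 0 0 0 0" --pt "0 0 0 0 0 0" --gripper 0.045

```text
t: 9.85
tcp_pos: [0.6012, 0.2315, 0.0962]
tool_rot: [0.427, -0.563, 0.567, -0.423]
force: [0.4, 0.3, 0.2]
finger_gap: 0.528
```

Emit:
play_rows --pt "0 -0.015 0 0 0 0" --pt "0 -0.04 0 0 0 0" --pt "0 -0.08 0 0 0 0" --pt "0 -0.12 0 0 0 0" --pt "0 -0.15 0 0 0 0" --pt "0 -0.15 0 0 0 0"

```text
t: 10.45
tcp_pos: [0.6047, 0.2335, 0.2535]
tool_rot: [0.423, -0.561, 0.569, -0.428]
force: [-0.1, 0.1, 0.7]
finger_gap: 0.521
```

```bash
python3 - <<'E'
from h import *
s,m=shot("scene","s6");print(s["t"],s["tcp_pos"],s["force"]);
crop("pics/s6.png",240,150,130,100,6,"pics/s6c.png")
shot("wrist","w6")
k=[.6336,-.2057,.056]
a=np.arctan2(k[1],k[0])
R=Rn.from_quat(s["tool_rot"]); print(R.as_matrix().round(3),s["q"].round(3))
for kk in (0,np.pi):print(delta([.6336,-.2057,.20],down(a+np.pi/2+kk)))
E
```

```text
10.45 [0.60472689 0.23351617 0.2535088 ] [-0.11870396  0.07370675  0.72991509]
[[-0.276  0.011  0.961]
 [-0.961 -0.005 -0.276]
 [ 0.002 -1.     0.012]] [ 0.2    0.507  1.318 -0.008  1.307  0.482]
[ 0.4122  0.0514  0.1517  0.0026 -1.5364  0.008 ]
[ 0.4122  0.0514  0.1517 -0.008   1.6052  0.0026]
```

View pics/s6c.png

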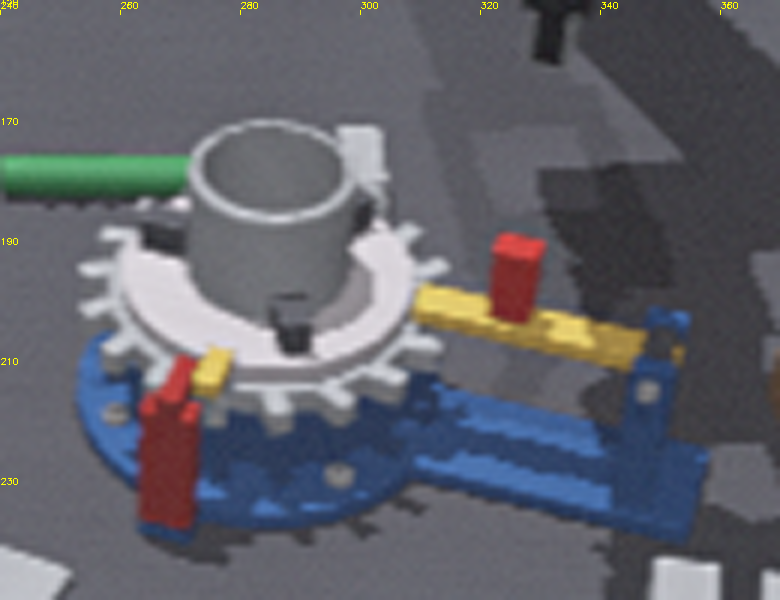

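View pics/w6.png

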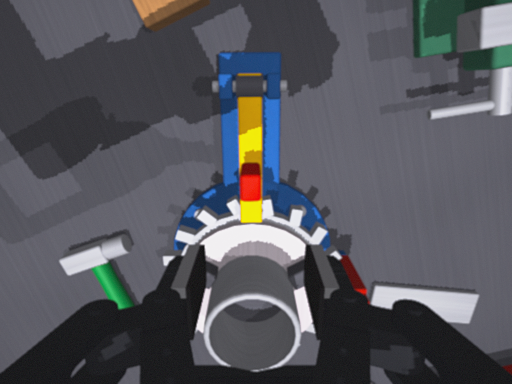

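```bash
python3 - <<'E'
from h import *
crop("pics/w6.png",190,280,130,104,6,"pics/w6c.png")
E
```

```text
(no output)
```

View pics/w6c.png

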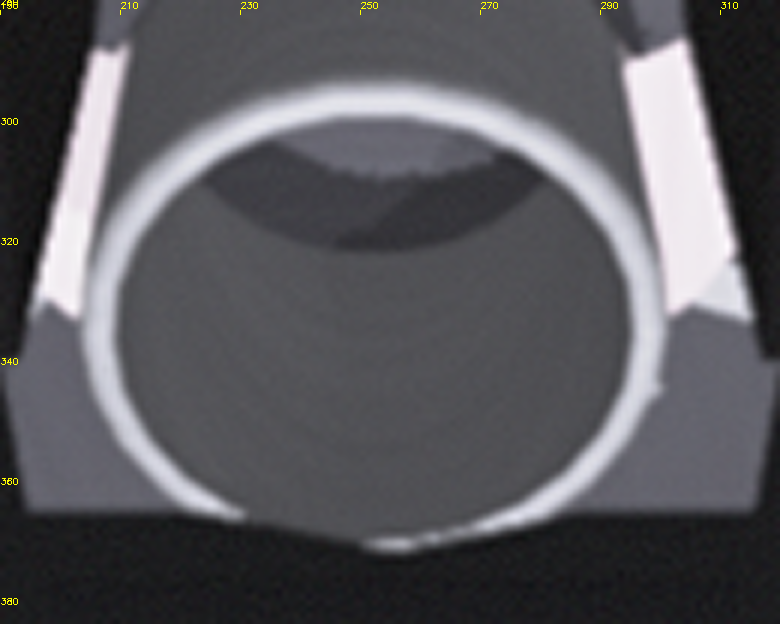

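```bash
python3 - <<'E'
from h import *
from scipy.optimize import least_squares
im=cv2.cvtColor(cv2.imread("pics/w6.png"),cv2.COLOR_BGR2GRAY).astype(float)
s,m=load("w6")
# inner edge: radial search from centre
c=np.array([252.,335.]);pts=[]
for t in np.radians(np.r_[np.arange(-200,25,5)]):
    rr=np.arange(25,50,.25); xs=c[0]+rr*np.cos(t);ys=c[1]+rr*np.sin(t)*.85
    v=cv2.remap(im.astype(np.float32),xs[None].astype(np.float32),ys[None].astype(np.float32),cv2.INTER_LINEAR)[0]
    i=np.argmax(v>150)
    if v[i]>150: pts.append((xs[i],ys[i]))
pts=np.array(pts);print(len(pts))
def res(q,z,r):
    out=[]
    for p in pts:
        w=atz(ray(m,p),z); out.append(np.hypot(w[0]-q[0],w[1]-q[1])-r)
    return np.array(out)
for z in(.160,.165,.167,.170):
    f=least_squares(lambda q:res(q[:2],z,q[2]),[.56,.1,.04],loss="soft_l1",f_scale=.001);print(z,f.x,np.abs(f.fun).max())
E
```

```text
45
0.16 [0.56119805 0.09385209 0.04012313] 0.0003676358883372144
0.165 [0.56240095 0.0979834  0.03935403] 0.00036056322543955716
0.167 [0.56288211 0.09963592 0.03904639] 0.0003577345269637072
0.17 [0.56360385 0.1021147  0.03858494] 0.00035349145148563105
```

```bash
python3 - <<'E'
from h import *
print(delta([.6336,-.2057,.19],down(np.radians(-15.93))))
for n,px in(("stub",(519*.64,352*.64)),("tin",(595*.64,337*.64)),("cap2",(594*.64,265*.64))): print(n,atz(ray("top",px),.05))
E
```

```text
[ 0.4122  0.0614  0.1516 -0.0033 -0.0015  0.0068]
stub [ 0.47152932 -0.18310472  0.05      ]
tin [ 0.49925567 -0.33996225  0.05      ]
cap2 [ 0.6481355  -0.34437144  0.05      ]
```

Emit:
play_rows --pt "0.0344 0 0.0126 0 0 0" --pt "0.0687 0 0.0253 0 0 0.001" --pt "0.103 0 0.0379 0 0 0.002" --pt "0.1374 0.005 0.0505 0 0 0.003" --pt "0.1718 0.012 0.0632 0 0 0.004" --pt "0.2061 0.02 0.0758 0 0 0.005" --pt "0.24 0.027 0.0884 0 0 0.006" --pt "0.275 0.034 0.101 0 0 0.0068" --pt "0.309 0.041 0.1137 0 0 0.0068" --pt "0.3435 0.048 0.1263 0 0 0.0068" --pt "0.38 0.055 0.14 -0.0033 -0.0015 0.0068" --pt "0.4122 0.0614 0.1516 -0.0033 -0.0015 0.0068" --gripper 0.055

```text
t: 11.75
tcp_pos: [0.6317, -0.2073, 0.186]
tool_rot: [-0.427, 0.566, -0.563, 0.424]
force: [0.5, 1.2, -0.1]
finger_gap: 0.647
```

Emit:
play_rows --pt "0 0 0 0 0 0" --pt "0 0 0 0 0 0" --pt "0 0 0 0 0 0"

```text
t: 12.05
tcp_pos: [0.6322, -0.2045, 0.1874]
tool_rot: [-0.427, 0.566, -0.563, 0.425]
force: [-0.6, 0.6, 0.6]
finger_gap: 0.644
```

```bash
python3 - <<'E'
from h import *
s,m=shot("wrist","w7");print(s["t"],s["tcp_pos"],s["q"].round(2),s["finger_gap"],s["force"])
print(proj(m,[.6336,-.2057,.056]),proj(m,[.6336,-.2057,.018]))
E
```

```text
12.05 [ 0.63219738 -0.20448388  0.18738054] [-0.48  0.6   1.34 -0.    1.21 -0.2 ] 0.6438731836702491 [-0.63471861  0.55500827  0.64620076]
[257.02908234 173.55973262] [257.00295161 164.02313903]
```

View pics/w7.png

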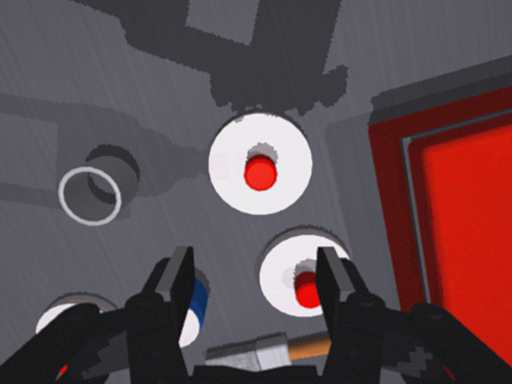

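```bash
python3 - <<'E'
from h import *
s,m=load("w7")
print(atz(ray(m,(260,173.3)),.056),atz(ray(m,(260,163.3)),.018))
crop("pics/w7.png",200,105,120,120,5,"pics/w7c.png")
print(delta([.6358,-.2063,-.003],down(np.radians(-15.93))))
E
```

```text
[ 0.63625612 -0.20620064  0.056     ] [ 0.6367181  -0.20580726  0.018     ]
[0.0009 0.1908 0.0045 0.0042 0.0012 0.0006]
```

View pics/w7c.png

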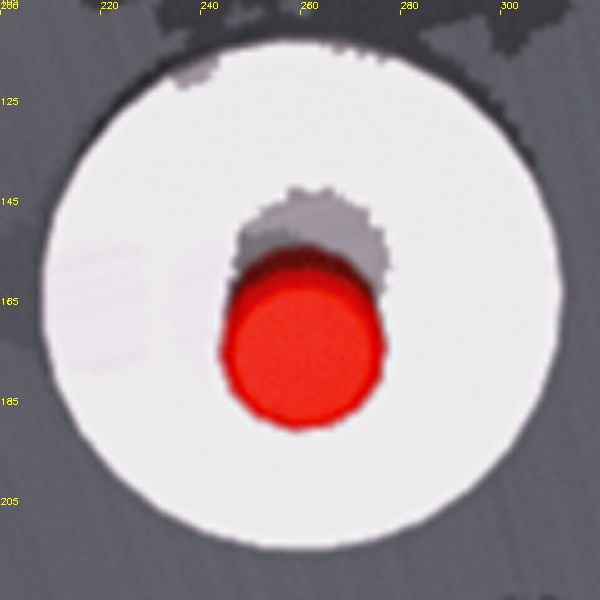

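Emit:
play_rows --pt "0.001 0.04 0.001 0 0 0" --pt "0.001 0.08 0.003 0 0 0" --pt "0.001 0.11 0.0045 0.002 0 0" --pt "0.001 0.13 0.0045 0.004 0.001 0" --pt "0.001 0.143 0.0045 0.004 0.001 0" --pt "0.001 0.143 0.0045 0.004 0.001 0"

```text
t: 12.7
tcp_pos: [0.6354, -0.2064, 0.0436]
tool_rot: [-0.427, 0.565, -0.564, 0.425]
force: [-0.6, -0.1, -0.2]
finger_gap: 0.645
```

```bash
python3 - <<'E'
from h import *
s,m=shot("wrist","w8");print(s["t"],s["tcp_pos"],s["finger_gap"],s["force"])
print(delta([.6362,-.2061,-.003],down(np.radians(-15.93))))
E
```

```text
12.7 [ 0.63542347 -0.20637719  0.04355177] 0.6448038704462835 [-0.64530014 -0.06295438 -0.16526469]
[-0.001   0.0481 -0.0006 -0.0004  0.0001  0.0011]
```

View pics/w8.png

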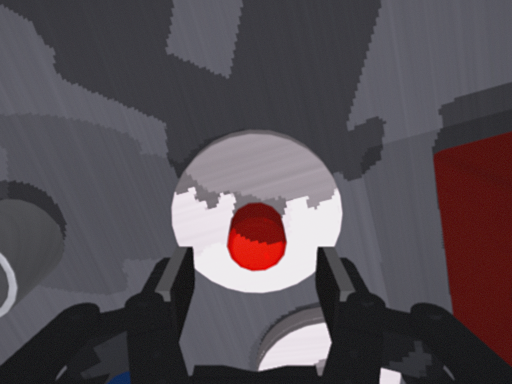

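Emit:
play_rows --pt "-0.001 0.02 0 0 0 0" --pt "-0.001 0.036 0 0 0 0" --pt "-0.001 0.044 0 0 0 0" --pt "-0.001 0.047 0 0 0 0.001" --pt "-0.001 0.047 0 0 0 0.001"

```text
t: 13.25
tcp_pos: [0.6369, -0.2074, -0.0018]
tool_rot: [0.425, -0.564, 0.565, -0.426]
force: [0.0, -0.2, -0.6]
finger_gap: 0.647
```

```bash
python3 - <<'E'
from h import *
s,m=shot("scene","s9");print(s["t"],s["tcp_pos"],s["finger_gap"],s["force"])
crop("pics/s9.png",150,170,80,80,8,"pics/s9c.png")
E
```

```text
13.25 [ 0.6368976  -0.20736289 -0.00180386] 0.6473629870277253 [ 0.02975901 -0.15403352 -0.56842002]
```

View pics/s9c.png

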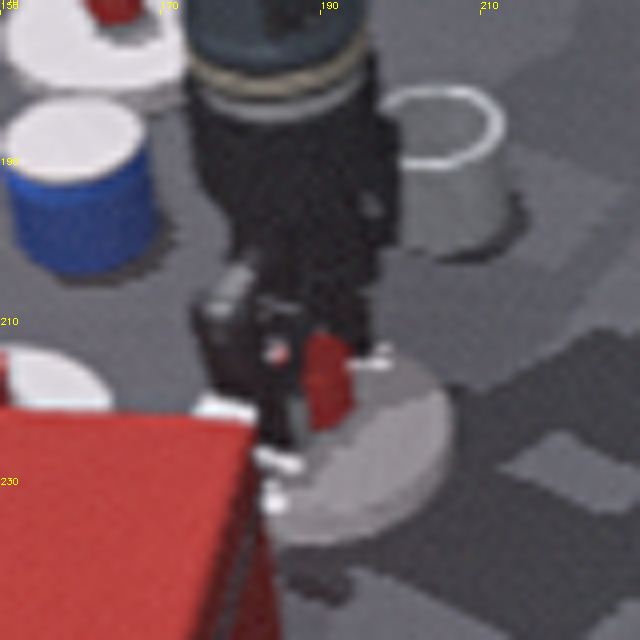

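Emit:
play_rows --pt "0 0 0 0 0 0" --pt "0 0 0 0 0 0" --pt "0 0 0 0 0 0" --pt "0 0 0 0 0 0" --pt "0 0 0 0 0 0" --gripper 0.015 --force 50

```text
t: 13.8
tcp_pos: [0.6372, -0.2075, -0.0007]
tool_rot: [0.425, -0.564, 0.565, -0.426]
force: [-2.0, 0.0, 6.0]
finger_gap: 0.358
```

Emit:
play_rows --pt "0 -0.01 0 0 0 0" --pt "0 -0.02 0 0 0 0" --pt "0 -0.04 0 0 0 0" --pt "0 -0.08 0 0 0 0" --pt "0 -0.12 0 0 0 0" --pt "0 -0.16 0 0 0 0" --pt "0 -0.2 0 0 0 0" --pt "0 -0.22 0 0 0 0" --pt "0 -0.22 0 0 0 0"

```text
t: 14.7
tcp_pos: [0.6388, -0.2081, 0.2228]
tool_rot: [0.424, -0.561, 0.568, -0.427]
force: [0.5, -0.2, -4.3]
finger_gap: 0.354
```

```bash
python3 - <<'E'
from h import *
s,m=shot("wrist","w10");print(s["t"],s["tcp_pos"],s["finger_gap"]*85.4,s["force"],s["ft_torque"])
shot("scene","s10");shot("top","t10")
crop("pics/s10.png",130,90,110,110,6,"pics/s10c.png")
crop("pics/t10.png",290,100,110,100,6,"pics/t10c.png")
E
```

```text
14.7 [ 0.63883431 -0.20809936  0.22284618] 30.236930763277496 [ 0.52350677 -0.18311617 -4.27768697] [ 0.00640185 -0.05341355  0.01563206]
```

View pics/w10.png

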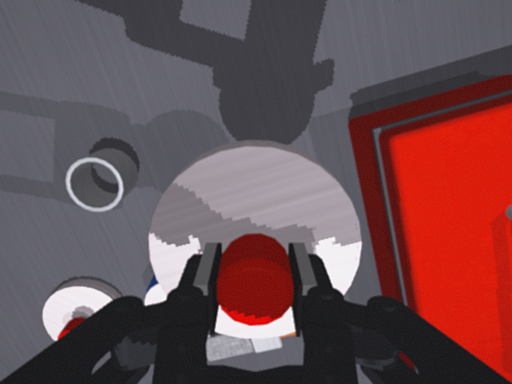

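View pics/s10c.png

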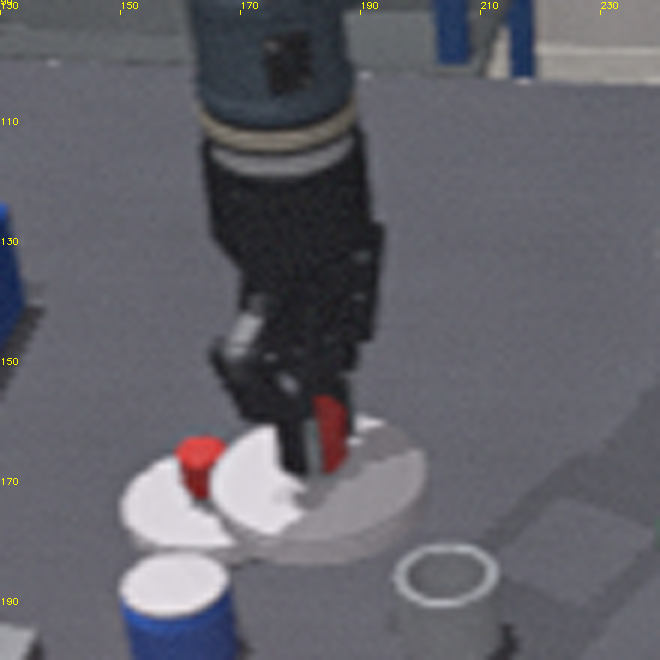

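View pics/t10c.png

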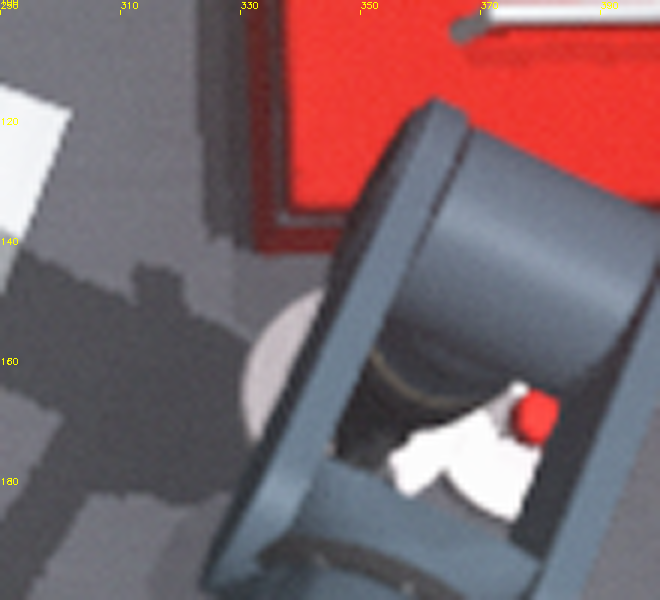

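```bash
python3 - <<'E'
from h import *
crop("pics/w10.png",140,130,235,180,3,"pics/w10c.png")
E
```

```text
(no output)
```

View pics/w10c.png

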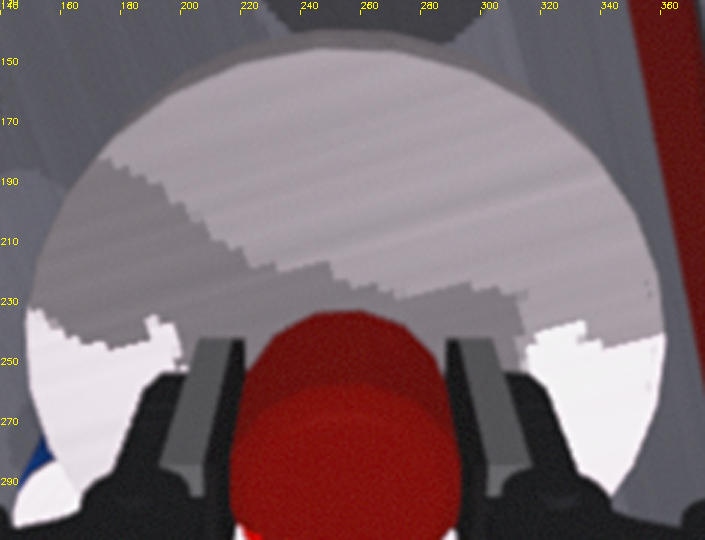

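```bash
python3 - <<'E'
from h import *
from scipy.optimize import least_squares
s,m=load("w10");p=s["tcp_pos"];R=Rn.from_quat(s["tool_rot"]);print(R.as_matrix().round(4))
P=np.array([(345,47),(165,97),(70,190),(28,300),(26,345),(32,400),(665,335),(632,200),(540,108),(655,420),(612,495)])/3+[140,130]-.33
def f(q,r=None):
    W=np.array([atz(ray(m,x),q[2]) for x in P]); return np.hypot(W[:,0]-q[0],W[:,1]-q[1])-(.053 if r is None else r)
g=least_squares(lambda q:f(q),[*p[:2],p[2]+.0187]);print("free z",g.x,g.x-p,np.abs(g.fun).max())
z=p[2]+.0194
g=least_squares(lambda q:f([q[0],q[1],z],q[2]),[*p[:2],.053]);print("fixed z",g.x,g.x[:2]-p[:2],np.abs(g.fun).max(), "tool",R.inv().apply(np.r_[g.x[:2],z]-p))
E
```

```text
[[-0.2754  0.0091  0.9613]
 [-0.9613 -0.0048 -0.2753]
 [ 0.0021 -0.9999  0.0101]]
free z [ 0.63873425 -0.20995344  0.23945435] [-0.00010006 -0.00185408  0.01660817] 0.00040921024247908555
fixed z [ 0.63910694 -0.2085404   0.05203746] [ 0.00027262 -0.00044104] 0.0004033838905424386 tool [ 0.00038887 -0.01939438  0.00057947]
```

```bash
python3 - <<'E'
from h import *
print(delta([.5622,.0995,.205],down(np.radians(-15.93))))
E
```

```text
[-0.2739  0.0118 -0.1543  0.0028 -0.0011 -0.0005]
```

Emit:
play_rows --pt "-0.02 0 -0.0113 0 0 0" --pt "-0.05 0 -0.0282 0 0 0" --pt "-0.08 0 -0.045 0 0 0" --pt "-0.11 0 -0.062 0 0 0" --pt "-0.14 0 -0.079 0 0 0" --pt "-0.17 0.001 -0.0958 0 0 0" --pt "-0.2 0.002 -0.1127 0.001 0 0" --pt "-0.23 0.004 -0.1296 0.002 0 0" --pt "-0.255 0.008 -0.1437 0.0028 0 0" --pt "-0.268 0.011 -0.151 0.0028 -0.001 0" --pt "-0.2739 0.0118 -0.1543 0.0028 -0.001 0" --pt "-0.2739 0.0118 -0.1543 0.0028 -0.001 0"

```text
t: 16.05
tcp_pos: [0.5633, 0.0987, 0.2051]
tool_rot: [0.426, -0.563, 0.565, -0.426]
force: [-0.6, -0.4, -4.5]
finger_gap: 0.353
```

Emit:
play_rows --pt "0 0 0 0 0 0" --pt "0 0 0 0 0 0" --pt "0 0 0 0 0 0" --pt "0 0 0 0 0 0"

```text
t: 16.45
tcp_pos: [0.5641, 0.0979, 0.2063]
tool_rot: [0.425, -0.563, 0.566, -0.426]
force: [0.2, -0.1, -3.4]
finger_gap: 0.35
```

```bash
python3 - <<'E'
from h import *
s,m=shot("scene","s11");print(s["t"],s["tcp_pos"],s["finger_gap"]*85.4,s["force"]);print(Rn.from_quat(s["tool_rot"]).as_matrix().round(4))
shot("wrist","w11")
crop("pics/s11.png",220,100,150,120,5,"pics/s11c.png")
crop("pics/w11.png",120,130,270,180,3,"pics/w11c.png")
print(delta([.5622,.0995,.205],down(np.radians(-15.93))))
E
```

```text
16.45 [0.56410794 0.09789589 0.20629737] 29.87744095497385 [ 0.19594501 -0.14942752 -3.43165571]
[[-2.757e-01  4.300e-03  9.612e-01]
 [-9.613e-01 -1.600e-03 -2.757e-01]
 [ 4.000e-04 -1.000e+00  4.500e-03]]
[-0.0008  0.0012 -0.002  -0.0043 -0.0008  0.0004]
```

View pics/s11c.png

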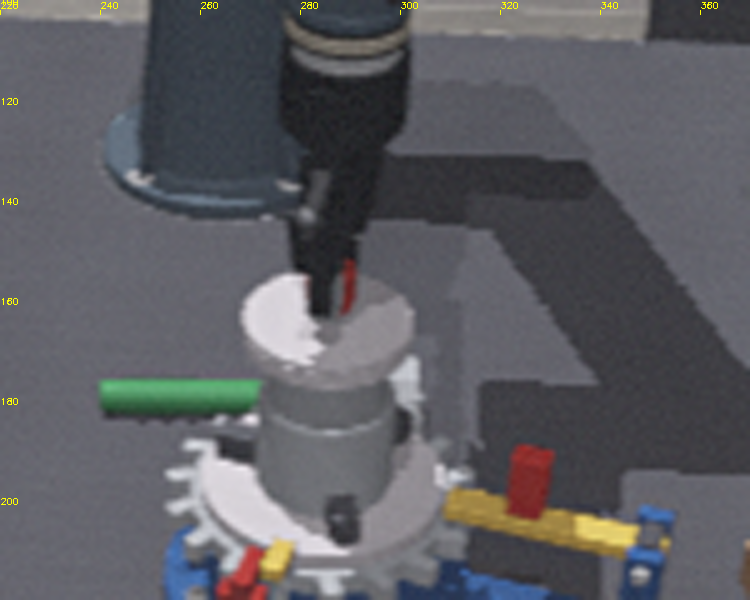

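View pics/w11c.png

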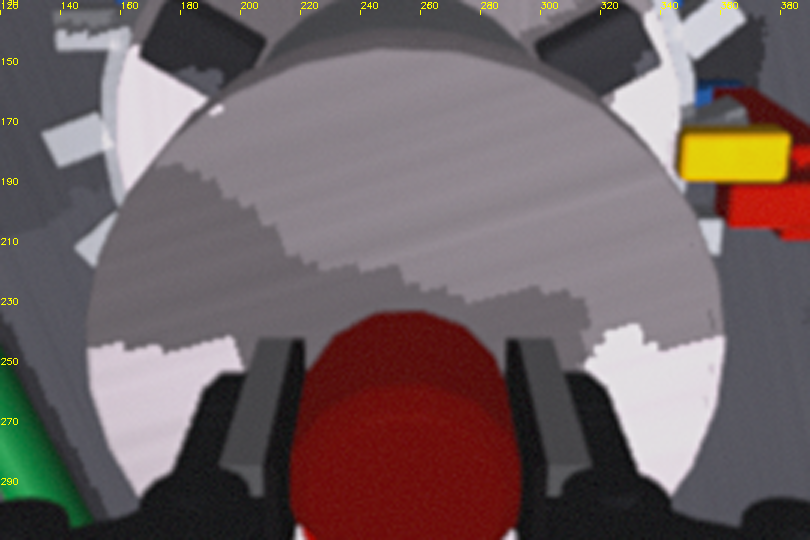

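```bash
python3 - <<'E'
from h import *
s=sense();p=s["tcp_pos"];print(p)
for d in(0,-.002,.002): print(d,proj("scene",[p[0],p[1]+d,p[2]+.015]))
print(proj("scene",[.5625,.0995,.167]))
from scipy.optimize import least_squares
s,m=load("w11");p=s["tcp_pos"]
P=np.array([(405,47),(225,100),(155,162),(90,310),(88,350),(100,420),(722,330),(695,210),(600,108),(715,415),(672,495)])/3+[120,130]-.33
def f(q,r=None):
    W=np.array([atz(ray(m,x),q[2]) for x in P]); return np.hypot(W[:,0]-q[0],W[:,1]-q[1])-(.053 if r is None else r)
g=least_squares(f,[*p[:2],p[2]+.0187]);print(g.x-p,abs(g.fun).max())
z=p[2]+.0194
g=least_squares(lambda q:f([q[0],q[1],z],q[2]),[*p[:2],.053]);print(g.x,g.x[:2]-p[:2],abs(g.fun).max())
E
```

```text
[0.56393329 0.09820103 0.20625263]
0 [285.51216637 163.74635216]
-0.002 [284.86852368 163.71747659]
0.002 [286.15589955 163.77523179]
[285.13059385 177.45170499]
[-0.00012485 -0.00231257  0.01562126] 0.0005268603611566849
[0.56442386 0.09763351 0.05170696] [ 0.00039703 -0.00041621] 0.0005128622911251476
```

Emit:
play_rows --pt "-0.001 0.005 -0.001 0 0 0" --pt "-0.0017 0.015 -0.002 -0.002 0 0" --pt "-0.0017 0.025 -0.002 -0.002 0 0" --pt "-0.0017 0.031 -0.002 -0.002 0 0" --pt "-0.0017 0.034 -0.002 -0.002 0 0" --pt "-0.0017 0.034 -0.002 -0.002 0 0" --pt "-0.0017 0.034 -0.002 -0.002 0 0"

```text
t: 17.25
tcp_pos: [0.5627, 0.1008, 0.1722]
tool_rot: [0.425, -0.564, 0.565, -0.426]
force: [0.5, -0.0, -4.0]
finger_gap: 0.354
```

```bash
python3 - <<'E'
from h import *
s,m=shot("scene","s12");print(s["t"],s["tcp_pos"],s["force"])
crop("pics/s12.png",255,140,65,70,10,"pics/s12c.png")
E
```

```text
17.25 [0.56271587 0.10080912 0.17220981] [ 0.54442437 -0.04079415 -4.0405726 ]
```

View pics/s12c.png

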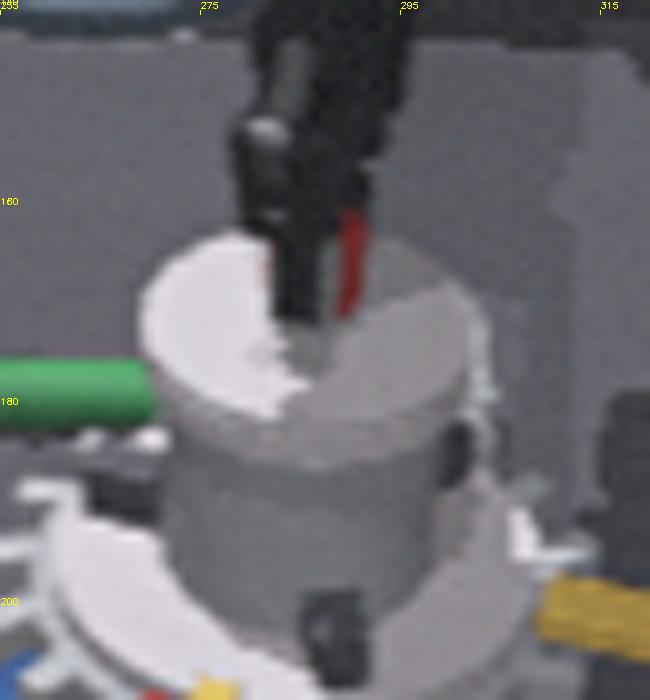

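```bash
python3 - <<'E'
from h import *
for z in(.1,.12,.14,.167): print(z,proj("scene",[.5625,.0995,z]))
s=sense();p=s["tcp_pos"];print(p,proj("scene",p+[0,0,.0187]))
im=cv2.imread("pics/s12.png");im0=cv2.imread("pics/s6.png")
for r in(166,168,170,172,174,176): print(r,[int(v) for v in im[r,264:274].sum(1)],[int(v) for v in im[r,298:308].sum(1)])
for r in(190,192,194): print(r,[int(v) for v in im[r,266:278].sum(1)],[int(v) for v in im[r,294:304].sum(1)])
E
```

```text
0.1 [284.18575575 193.7670428 ]
0.12 [284.46194558 188.99783364]
0.14 [284.74305545 184.1436662 ]
0.167 [285.13059385 177.45170499]
[0.56284697 0.10079566 0.17243853] [285.89412977 171.41302079]
166 [307, 307, 311, 310, 299, 295, 307, 441, 601, 650] [317, 289, 272, 276, 278, 267, 273, 284, 274, 288]
168 [305, 312, 309, 295, 285, 350, 561, 662, 654, 641] [340, 394, 392, 325, 273, 271, 275, 273, 274, 278]
170 [312, 316, 311, 307, 316, 515, 634, 655, 648, 641] [422, 423, 437, 461, 416, 326, 313, 303, 314, 305]
172 [319, 315, 307, 304, 330, 566, 663, 658, 646, 642] [424, 426, 426, 437, 474, 427, 316, 303, 302, 296]
174 [317, 316, 309, 304, 323, 505, 637, 658, 654, 645] [423, 430, 424, 433, 488, 440, 300, 308, 313, 296]
176 [358, 358, 365, 351, 347, 330, 390, 563, 645, 654] [427, 424, 433, 406, 461, 449, 319, 308, 321, 304]
190 [166, 171, 172, 178, 203, 286, 306, 296, 309, 320, 329, 335] [294, 287, 279, 271, 301, 338, 348, 343, 351, 398]
192 [507, 387, 322, 267, 252, 310, 327, 314, 305, 318, 322, 330] [302, 288, 272, 269, 306, 351, 349, 349, 400, 443]
194 [657, 662, 665, 663, 602, 438, 319, 313, 308, 309, 321, 328] [313, 295, 286, 279, 314, 340, 342, 390, 432, 431]
```

Emit:
play_rows --pt "0 0.003 0 0 0 0" --pt "0 0.006 0 0 0 0" --pt "0 0.009 0 0 0 0" --pt "0 0.011 0 0 0 0" --pt "0 0.011 0 0 0 0"

```text
t: 17.8
tcp_pos: [0.5621, 0.1008, 0.1607]
tool_rot: [0.426, -0.564, 0.565, -0.426]
force: [0.6, 0.4, -4.1]
finger_gap: 0.356
```

Emit:
play_rows --pt "0 0.0015 0 0 0 0" --pt "0 0.003 0 0 0 0" --pt "0 0.004 0 0 0 0" --pt "0 0.004 0 0 0 0"

```text
t: 18.2
tcp_pos: [0.5624, 0.1008, 0.157]
tool_rot: [0.426, -0.564, 0.565, -0.426]
force: [-0.5, 0.1, -3.1]
finger_gap: 0.356
```

The skirt passed the rim with no contact force. Now down to the seat in 1 mm steps.

Emit:
play_rows --pt "0 0.001 0 0 0 0" --pt "0 0.0015 0 0 0 0" --pt "0 0.0015 0 0 0 0"

```text
t: 18.5
tcp_pos: [0.5625, 0.1008, 0.1556]
tool_rot: [0.426, -0.564, 0.565, -0.426]
force: [-0.5, -0.3, -3.8]
finger_gap: 0.357
```

Emit:
play_rows --pt "0 0.001 0 0 0 0" --pt "0 0.0015 0 0 0 0" --pt "0 0.0015 0 0 0 0"

```text
t: 18.8
tcp_pos: [0.5626, 0.1008, 0.1543]
tool_rot: [0.425, -0.564, 0.565, -0.426]
force: [0.0, -0.1, -3.6]
finger_gap: 0.357
```

Emit:
play_rows --pt "0 0.001 0 0 0 0" --pt "0 0.001 0 0 0 0" --pt "0 0.001 0 0 0 0"

```text
t: 19.1
tcp_pos: [0.5626, 0.1008, 0.1542]
tool_rot: [0.425, -0.564, 0.565, -0.426]
force: [-2.8, 0.2, 6.3]
finger_gap: 0.355
```

Emit:
play_rows --pt "0 0.001 0 0 0 0" --pt "0 0.001 0 0 0 0" --pt "0 0.001 0 0 0 0"

```text
t: 19.4
tcp_pos: [0.5627, 0.1008, 0.1542]
tool_rot: [0.425, -0.563, 0.565, -0.427]
force: [-3.3, -0.9, 11.0]
finger_gap: 0.354
```

Contact at 0.1542 m, where 0.154 was predicted, so it is seated. I'll relax the push, open, and retreat.

Emit:
play_rows --pt "0 -0.001 0 0 0 0" --pt "0 -0.0015 0 0 0 0"

```text
t: 19.6
tcp_pos: [0.5626, 0.1008, 0.1542]
tool_rot: [0.425, -0.564, 0.565, -0.426]
force: [-0.4, -0.9, 2.9]
finger_gap: 0.354
```

Emit:
play_rows --pt "0 0 0 0 0 0" --pt "0 0 0 0 0 0" --pt "0 0 0 0 0 0" --pt "0 0 0 0 0 0" --pt "0 0 0 0 0 0" --gripper 0.06

```text
t: 20.1
tcp_pos: [0.5626, 0.1008, 0.1535]
tool_rot: [0.426, -0.564, 0.565, -0.426]
force: [-0.2, -0.4, -0.4]
finger_gap: 0.703
```

Emit:
play_rows --pt "0 -0.01 0 0 0 0" --pt "0 -0.03 0 0 0 0" --pt "0 -0.06 0 0 0 0" --pt "0 -0.1 0 0 0 0" --pt "-0.02 -0.12 0 0 0 0" --pt "-0.06 -0.13 0 0 0 0" --pt "-0.1 -0.14 0 0 0 0" --pt "-0.14 -0.14 0 0 0 0" --pt "-0.18 -0.14 0 0 0 0" --pt "-0.2 -0.14 0 0 0 0" --pt "-0.2 -0.14 0 0 0 0"

```text
t: 21.2
tcp_pos: [0.6172, 0.2962, 0.2938]
tool_rot: [0.426, -0.563, 0.564, -0.428]
force: [-0.5, 1.3, -0.1]
finger_gap: 0.7
```

```bash
python3 - <<'E'
from h import *
s,m=shot("scene","s13");shot("top","t13");print(s["t"],s["tcp_pos"],s["force"],s["finger_gap"])
crop("pics/s13.png",240,140,130,100,6,"pics/s13c.png")
crop("pics/t13.png",160,140,130,100,6,"pics/t13c.png")
cv2.imwrite("pics/s13b.png",cv2.resize(cv2.imread("pics/s13.png"),(800,600)))
E
```

```text
21.2 [0.61723578 0.29620664 0.29378822] [-0.54028412  1.28885274 -0.13483344] 0.7003120744336266
```

View pics/s13c.png

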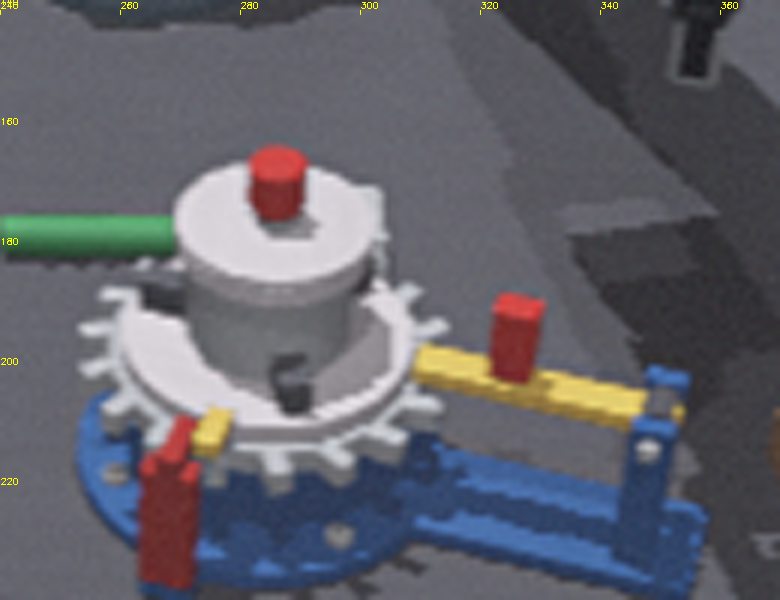

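View pics/t13c.png

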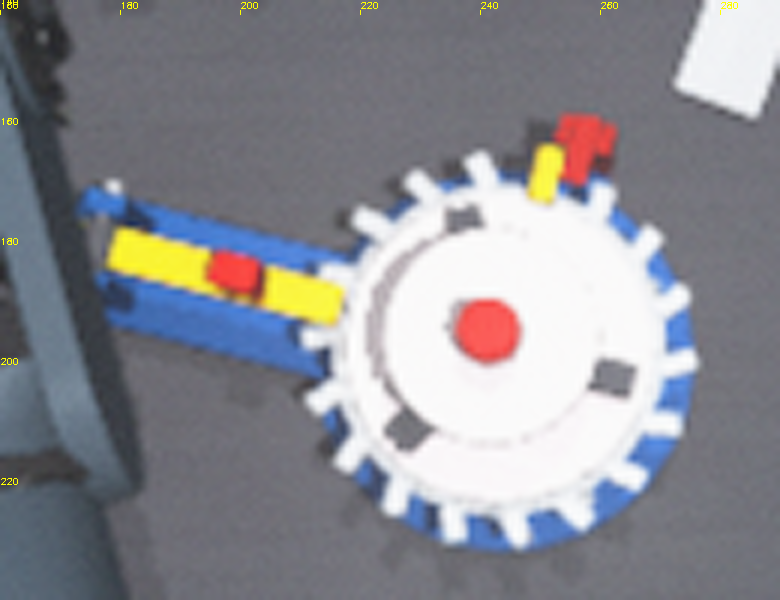

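View pics/s13b.png

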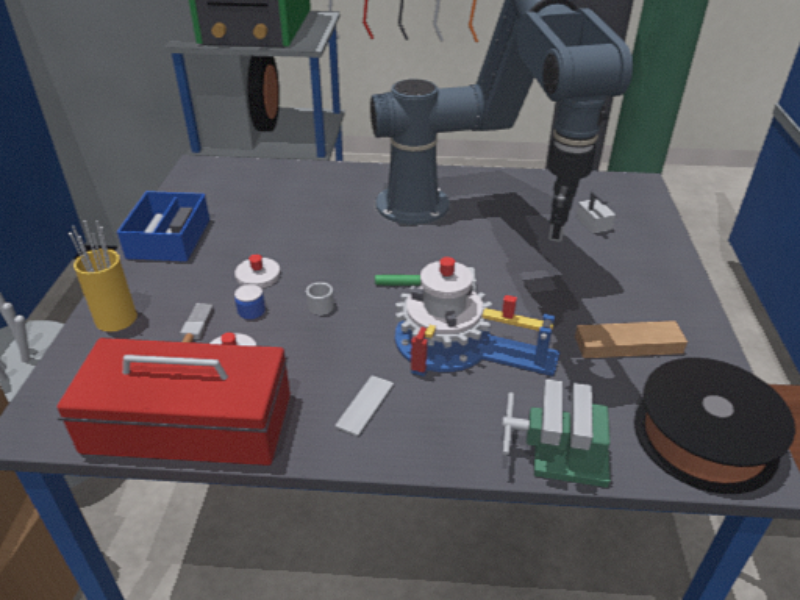

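```bash
python3 - <<'E'
from h import *
print(tri(ray("top",(240.75,194.6)),ray("scene",(286.1,166.3))), proj("scene",[.5625,.0995,.211]),proj("top",[.5625,.0995,.211]))
print(tri(ray("top",(198.7,184.9)),ray("scene",(326.2,190.9))))
print(sign_off())
E
```

```text
(array([0.56100331, 0.10083747, 0.20958842]), [np.float64(0.00030514281299840915), np.float64(0.00030514281299841013)]) [285.78275918 166.1902014 ] [241.29601311 194.02404107]
(array([0.59812319, 0.22964588, 0.14844906]), [np.float64(0.00023355287766098272), np.float64(0.00023355287766104366)])
the job is handed in; nothing more can be done
None
```

The job is done and handed in at about 21 s of the 58 s allowed.

- **Pawl and faceplate:** I gripped the red tab, swung it up by 0.27 rad and held it until the dog was against the red stop. Two top pictures 1.3 s apart showed no movement. I then lowered the pawl and let go. Its tab measures within about 1 mm of where it started, so it is back down between the teeth.
- **Cap:** I took the leftmost of the three caps and lowered it onto the pipe. The skirt passed the rim without contact, and the cap met the rim at a tool height of 0.1542 m, against 0.154 m predicted. The push was about 11 N. I relaxed it, opened the fingers and moved away.
- **Last checks:** The knob top measured 0.2096 m, where a seated cap should give 0.211 m. Its centre is within about 2 mm of the pipe axis, and the cap looks level in the scene view. The dog is still on the stop, and in the last scene view the other things on the bench look undisturbed.
- **What disagreed:** The real fingertips sit about 29 mm behind the reported tool point. My first grip therefore closed on top of the tab, pressing with about 6 N. I backed off and regripped deeper; nothing moved. Heights from the two fixed cameras read 2 to 4 mm low for the rim and tab.

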